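# Load a test cartridge through the spring gate of a test lane

## Task

Pick up the metal test cartridge by its upright fin, set it in the open mouth of the test lane and slide it in through the spring gate, keeping the gate open with the cartridge until it has passed. Push on gently until the brass contact shoe at the end is fully back against its stop, bed it in there with a steady push of about 15 N for a second, without ramming it, then let go so that the cartridge stays there with the gate swung shut behind it. Leave the bottle, the spool and the screwdriver where they are.

Things in the scene. Friction and masses are not known exactly. Their poses are not given: they have to be found in the camera images.
- carrier_mid (a point): Cartridge centre, 41 mm above its underside. Polished, easily sliding aluminium body 80 long (x) x 40 wide (y) x 24 high (mm), half-round nose (radius 20) at +x, square tail at -x, each end 40 mm from this point. Grip: upright black fin on it, 46 long (x), 10 thick (y), centred here, 24 to 82 mm above the underside. About 0.22 kg. Starts on the bench, fin up; z up.
- rack: Test lane, fixed: aluminium channel 44 mm wide on a dark floor plate 6 mm thick. Origin under the gate, on the lane's centre line, at bench height; x along the lane, inward; y left; z up. The cartridge goes in nose first, its x along the lane's x, and slides on the floor plate (underside 6 mm above the bench). The gate crosses at x = 0.
- mouth (a point): Where the cartridge is set in from above: on the floor plate, centre line, lane x = -62 mm. Here the lane is an open-topped trough, x = -91 to -6 mm, 44 mm wide between walls whose tops are 33 mm above the bench, with a mouth flaring out to x = -113 mm.
- slot (a point): Centre of the covered part of the lane, on top (x = 132 mm). From x = 60 to 204 mm two flat lips (33 to 37 mm above the bench) cover it but for a 20 mm wide slot on the centre line through which the fin passes, so the cartridge cannot be put in from above there. Channel 44 mm wide.
- gate (a joint): Angle of the spring gate, rad: 0 shut, straight across the lane; its free end swings inward (+x), to 1.6 at most. Steel flap 50 mm long, 4 thick, 8 to 31 mm above the bench; upright hinge at lane x = 0, y = +31 mm. A spring shuts it (0.036 N m shut, 0.1 N m wide open: 1 to 5 N on the cartridge). It can shut once the cartridge's tail is beyond x = 52 mm.
- shoe (a joint): Travel of the brass contact shoe that the nose meets at the lane's end, m: 0 unpushed, 0.008 on its hard stop. Pushed along +x it gives at about 5 N, needs 6 at the end (the hand feels up to half as much again: floor friction), stays where left. Its stop block is set by hand: the unpushed face stands anywhere from lane x = 136 to 176 mm and must be felt for.
- flux: Small amber bottle, 44 mm across, 85 mm high; origin at its underside. To be left alone.
- spool: Grey spool, 60 mm across, 40 mm high; origin at its underside. To be left alone.
- driver: Screwdriver lying on the bench, 170 mm long. To be left alone.
Not all that is in view belongs to the job. Leave any pink or purple look-alike of the part that bears carrier_mid alone.

How it is judged:
On the way, in this order (a step that is already met when the one before it is completed fails the run):
1. the cartridge, standing in the lane, holds the gate wide open (value of joint gate above 1.1 rad and x of carrier_mid in the frame of rack between -0.03 and 0.095 m and z of carrier_mid in the frame of rack below 0.053 m and angle between carrier_mid's own z axis and vertical below 0.15 rad), for 0.2 s.
2. the cartridge, past the shut gate, has pushed the shoe back and is pressed against it steadily (contact force between carrier and shoe above 8 N and value of joint shoe above 0.006 m and value of joint gate below 0.12 rad and x of carrier_mid in the frame of rack above 0.095 m), for 0.4 s.
At the end, for the whole second after the job is handed in: The shoe is pushed in by more than 6 of its 8 mm, the cartridge rests upright in the lane beyond the gate (its centre 95 to 150 mm past it, within 6 mm of the centre line, on the floor plate) and the gate is shut to within 0.12 rad (value of joint shoe above 0.006 m and value of joint gate below 0.12 rad and x of carrier_mid in the frame of rack between 0.095 and 0.15 m and y of carrier_mid in the frame of rack between -0.006 and 0.006 m and z of carrier_mid in the frame of rack below 0.051 m and angle between carrier_mid's own z axis and vertical below 0.1 rad and linear speed of carrier below 0.01 m/s); the robot touches nothing.
It fails at once if the cartridge is rammed against the contact shoe with more than 22 N (contact force between carrier and shoe above 22 N).
It fails at once if the cartridge is forced against the gate with more than 25 N (contact force between carrier and gate above 25 N).
It fails at once if the arm presses on the lane with more than 10 N (contact force between the arm and rack above 10 N).
It fails at once if a bystander moved by more than 20 mm (distance of any of flux, spool, driver from where it was at the start of the episode above 0.02 m).
It also fails if it takes over 67 s, if anything falls off the work surface, if the arm or the gripper's body presses on something with over 40 N, if the wrist force passes 120 N, or if a joint passes its speed limit or range.

## Robot

A 6-joint arm with a two-finger parallel gripper is mounted at the origin on the work surface. World frame = base frame: x ahead of the robot, y to its left, z up, the work surface at z = 0. Lengths are in m, angles in rad, forces in N, time in s.
With the tool pointing down it reaches from about 0.275 to 1 m from the base axis. Payload 8.4 kg.
Tool frame: the origin (TCP) lies midway between the tips of the shut fingers; the grasp point (between the pads) lies manip.grasp_offset behind it (manip.grasp_offset is the distance from the TCP to the grasp point, in m); z points along the fingers, x is the direction in which the jaws open and shut, and the axes are right-handed (so a half turn about z gives the same grasp; the last joint's range is limited). The gripper opens to 85 mm and grips with 20 to 120 N. Pads are 22 mm wide; open, the fingers measure 114 mm over their backs; the gripper's body (76 mm by 85 mm) begins 54 mm behind the grasp point. The pads swing forward as they close: fully open they stand 13 mm farther back than shut.
Start: joints at [1.134, 0.353, 1.633, -0, 1.155, -0.002], TCP at [0.263, 0.567, 0.231] pointing down, gripper open.
Joint ranges: [-2.63, 2.63], [-0.92, 2.1], [0.06, 2.66], [-1.3, 4.44], [0, 2.69], [-3.02, 3.02]. Speed limits (rad/s): [2.22, 2.22, 2.79, 3.14, 3.14, 3.14].

## Interface

Orientations are given as a unit quaternion [w, x, y, z].
In Python, from cell import manip gives the robot as it stands.
- The arm moves only by the shell command python3 -m pendant 'ROWS' [FORCE]. ROWS is JSON, one flat list of numbers, 7 for each row, row after row: the turn, a rotation vector about the tool's x, y, z in rad, then the shift along the tool's x, y, z in units of 30 mm (1.0 is 30 mm), then the finger opening in mm, from 0 to 85.4. In form: [wx, wy, wz, dx, dy, dz, grip, wx, wy, wz, dx, dy, dz, grip, ...]. A call has 1 to 5 rows; each row is the pose to reach, as a shift and turn from the pose commanded when the call began, along the tool's axes at that moment; what a row does not reach only later rows make up. A row lasts 1/12 s, in which the tool goes at most 41.7 mm and 7.16 degrees, less where a joint would pass 70% of its speed; a pose out of reach is approached as far as the arm can. A call with a gripper value outside its range is refused whole. The fingers move at their own pace and stop on an object; FORCE is the grip in N (left out, the last holds). Time passes only in rows, so rows that repeat a pose let the fingers close. It gives the time, the measured TCP pose, the force and the opening at its end, in the units of the state.
- manip.read_state(): the state, without advancing time (a new reading comes with each control period).
- manip.read_camera(name): name is "side" or "top"; returns a dict with "frame" (420x560x3 uint8, red, green, blue), "K" (3x3 intrinsics, pixels), "k1" (the pictures are not rectified: a ray, as slopes to the right and down, at radius r is drawn at 1 + k1 r^2 times it, then the intrinsics apply), "camera_from_world" (4x4, takes a point from world to camera coordinates). Camera axes: x right, y down, z forward; pixel columns grow to the right and rows downward; lengths in m; the calibration is good to about 2 mm. A picture is of the moment at which its call begins. There is no depth.
- manip.close_job(): hands the job in, once; it reports no verdict.
The state is a dict: "time_s": time; "joint_positions": joint angles; "dq": joint speeds; "joint_efforts": joint torques, N m; "eef_pos": TCP position; "tcp_rot": TCP orientation; "contact_force": force on the tool from outside, world axes, zero at the start; "moment": the same for the moment, N m; "width": opening from 0.0 (shut) to 1.0 (fully open).
Only numpy, scipy, OpenCV 4.12 (cv2) and the standard library are available. Lean on these libraries where they do the work, as an engineer would, in place of code of your own. Each camera call takes 0.05 s, during which the arm holds its last target.

## Working session

There is one attempt and no reset: what is moved stays moved. The work goes in short steps, Python scripts to look and compute and a shell command to move; the robot and the scene stay as the last step left them, time stands still between calls to the robot, and variables do not carry over. Pictures are saved under pics/ and viewed, and the job is handed in when it is done.

```bash
ls; mkdir -p pics; python3 - <<'E'
from cell import manip
import cv2,json
print(manip.read_state(), manip.grasp_offset)
for n in("side","top"):
    c=manip.read_camera(n); cv2.imwrite(f"pics/{n}0.png",c["frame"][:,:,::-1]); print(n,c["K"],c["k1"],c["camera_from_world"])
E
```

```text
pics
{'time_s': 0.0, 'joint_positions': array([ 1.13356084e+00,  3.53652074e-01,  1.63414731e+00,  1.10699129e-05,
        1.15519661e+00, -2.40294997e-03]), 'dq': array([-1.62095822e-03, -8.49132812e-04,  1.64460666e-07, -7.44051365e-04,
        7.66512786e-04, -8.26307027e-04]), 'joint_efforts': array([-3.59723426e-04, -6.05265355e+01, -3.42070341e+01,  5.94144808e-05,
        9.15419514e-03,  6.87960596e-05]), 'eef_pos': array([0.26308053, 0.56640088, 0.23055359]), 'tcp_rot': array([ 3.71754304e-04,  8.42989289e-01,  5.37929889e-01, -5.95117715e-04]), 'contact_force': array([ 0.00956051, -0.28040919,  0.19831211]), 'moment': array([ 0.05389311, -0.00874139,  0.0120191 ]), 'width': 1.0003520200690663} 0.0187
side [[385.33924911   0.         282.04193779]
 [  0.         385.33924911 211.85813283]
 [  0.           0.           1.        ]] -0.08003007353202939 [[ 0.76036655 -0.64947361  0.0051698  -0.4306707 ]
 [-0.44338957 -0.52487866 -0.72657283  0.31780176]
 [ 0.4746034   0.55016944 -0.68707001  0.79081168]
 [ 0.          0.          0.          1.        ]]
top [[407.39111971   0.         273.02315558]
 [  0.         407.39111971 210.83296864]
 [  0.           0.           1.        ]] -0.10661974534305832 [[ 0.01479362 -0.99987276 -0.00596718  0.015297  ]
 [-0.99749973 -0.01434553 -0.069199    0.54796275]
 [ 0.06910459  0.00697596 -0.99758503  1.09658808]
 [ 0.          0.          0.          1.        ]]
```

View pics/side0.png

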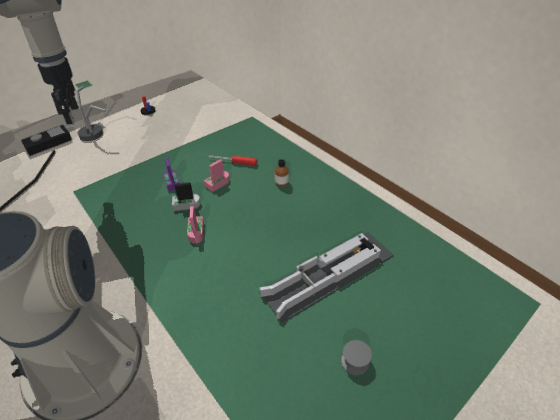

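View pics/top0.png

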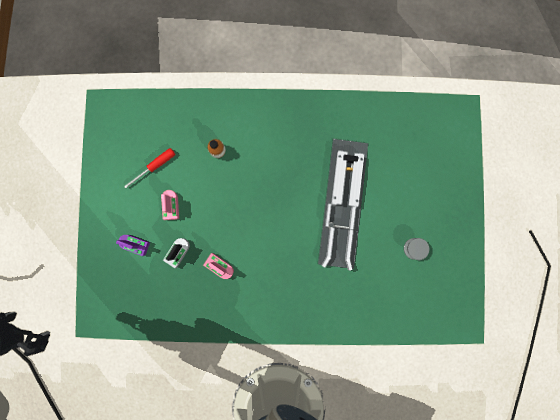

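Candidates in the top view are the silver body with a black fin (177,253), pink (170,206), pink (220,266) and purple (133,244). The silver one at (177,253) fits the description, so I'll check it in a close crop and look closely at the lane too.

```bash
cat > h.py <<'E'
import numpy as np,cv2
from cell import manip
def cam(n): return manip.read_camera(n)
def dist(c): return np.array([c["k1"],0,0,0,0.])
def ray(c,uv):
    uv=np.array(uv,float).reshape(-1,1,2)
    s=cv2.undistortPointsIter(uv,c["K"],dist(c),None,None,(3,50,1e-9)).reshape(-1,2)
    T=np.array(c["camera_from_world"]);R=T[:3,:3];o=-R.T@T[:3,3]
    d=np.c_[s,np.ones(len(s))]@R
    return o,d
def plane(c,uv,z):
    o,d=ray(c,uv); return o+d*((z-o[2])/d[:,2])[:,None]
def proj(c,P):
    T=np.array(c["camera_from_world"]);P=np.array(P,float).reshape(-1,3)
    return cv2.projectPoints(P,cv2.Rodrigues(T[:3,:3])[0],T[:3,3],c["K"],dist(c))[0].reshape(-1,2)
def crop(c,x,y,w,h,s,name):
    im=c["frame"][y:y+h,x:x+w,::-1]
    cv2.imwrite("pics/"+name,cv2.resize(im,None,fx=s,fy=s,interpolation=cv2.INTER_CUBIC))
E
python3 - <<'E'
from h import *
c=cam("top"); crop(c,150,220,60,60,10,"ctop.png"); crop(c,305,130,75,150,4,"ltop.png")
s=cam("side"); crop(s,155,165,60,60,10,"cside.png"); crop(s,250,220,150,110,5,"lside.png")
E
```

```text
(no output)
```

View pics/ctop.png

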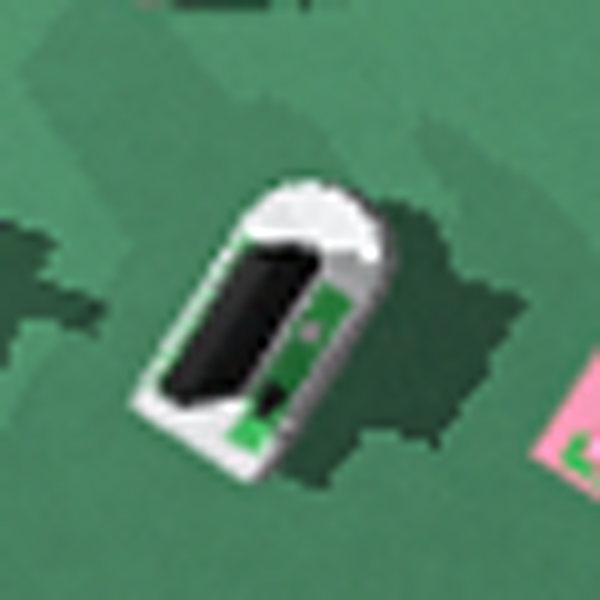

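View pics/cside.png

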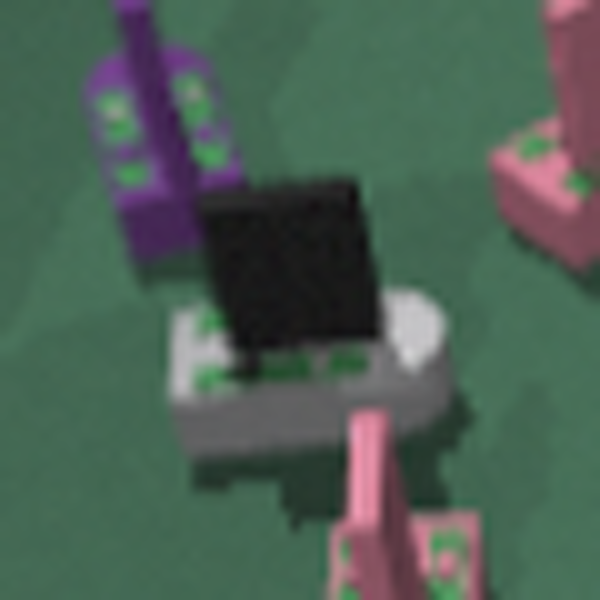

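View pics/ltop.png

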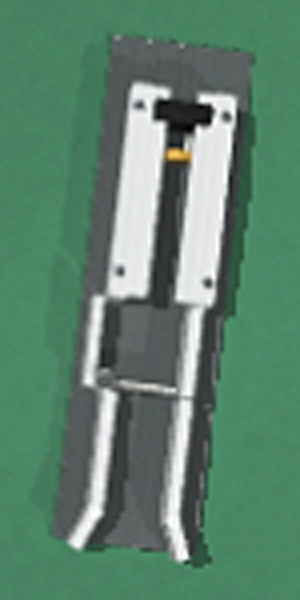

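View pics/lside.png

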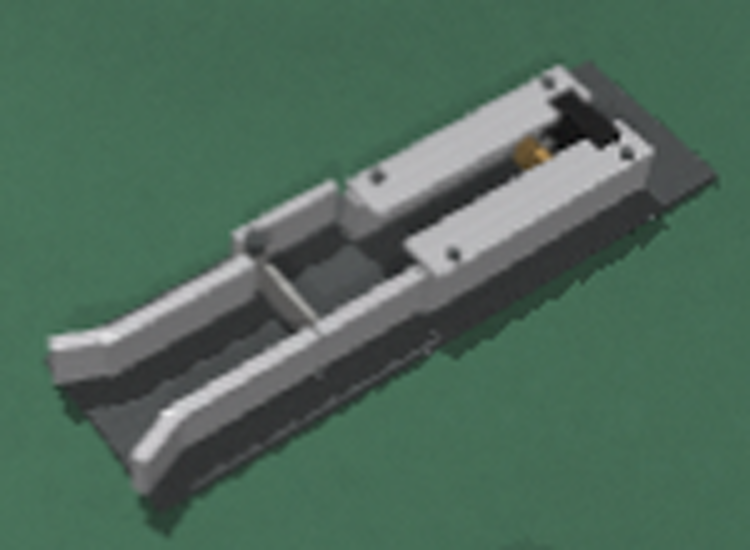

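The crop confirms the silver cartridge with the black fin at (177,253), nose pointing up and right in the top view. The lane's mouth is at the bottom of the picture near (338,265), the gate is at about (341,226), and the shoe's brass face is at about (349,169). Next I'll measure all of these.

```bash
cat > m.py <<'E'
from h import *
c=cam("top"); s=cam("side")
hsv=cv2.cvtColor(c["frame"],cv2.COLOR_RGB2HSV)
m=((hsv[:,:,1]<40)&(hsv[:,:,2]>170)).astype(np.uint8)
# lane lips
def pts(m,x0,y0,x1,y1):
    v,u=np.nonzero(m[y0:y1,x0:x1]); return np.c_[u+x0,v+y0].astype(float)
off=lambda cr,x,y,sc:np.array([[x+(a+.5)/sc-.5,y+(b+.5)/sc-.5] for a,b in cr])
lip=off([(133,83),(238,96),(215,306),(107,295)],305,130,4)
L=plane(c,lip,.037); print("lip corners top",L.round(4).tolist())
far=(L[0]+L[1])/2; near=(L[2]+L[3])/2
ax=(far-near)[:2]; print("len",np.linalg.norm(ax),"yaw",np.degrees(np.arctan2(ax[1],ax[0])),"edge yaws",[np.degrees(np.arctan2(*(a-b)[[1,0]])) for a,b in((L[0],L[3]),(L[1],L[2]))])
u=ax/np.linalg.norm(ax); print("origin top",(near[:2]-.06*u+far[:2]-.204*u)/2)
ls=off([(560,65),(655,152),(436,272),(348,183)],250,220,5)
Ls=plane(s,ls,.037); print("side lips",Ls.round(4).tolist())
far=(Ls[0]+Ls[1])/2; near=(Ls[2]+Ls[3])/2;ax=(far-near)[:2]
u=ax/np.linalg.norm(ax); print("side len",np.linalg.norm(ax),np.degrees(np.arctan2(ax[1],ax[0])),(near[:2]-.06*u+far[:2]-.204*u)/2)
# cart
t=plane(c,off([(132,402),(252,482)],150,220,10),.024); t2=plane(c,off([(345,190)],150,220,10),.024)
print("tail corners",t.round(4).tolist(),"w",np.linalg.norm(t[0]-t[1]))
d=(t[0]-t[1])[:2]; d/=np.linalg.norm(d); u=np.array([d[1],-d[0]]); 
print("yaw",np.degrees(np.arctan2(u[1],u[0])),"centre",t.mean(0)[:2]+.04*u)
f=plane(c,off([(245,250),(325,258),(242,405),(160,390)],150,220,10),.082); print("fin top",f.round(4).tolist(),f.mean(0))
fs=plane(s,off([(205,197),(352,180)],155,165,10),.082); print("fin side view top edge",fs.round(4).tolist(),fs.mean(0),np.degrees(np.arctan2(*(fs[1]-fs[0])[[1,0]])))
E
python3 m.py
```

```text
lip corners top [[0.7146, -0.1517, 0.037], [0.707, -0.2239, 0.037], [0.5625, -0.2076, 0.037], [0.5689, -0.1342, 0.037]]
len 0.14609788159077353 yaw -6.651873580669289 edge yaws [np.float64(-6.847813362879551), np.float64(-6.454070730617821)]
origin top [ 0.50715655 -0.16403607]
side lips [[0.7132, -0.1532, 0.037], [0.7038, -0.2253, 0.037], [0.5633, -0.2053, 0.037], [0.5701, -0.1382, 0.037]]
side len 0.14285502648498188 -7.047775171114121 [ 0.50660464 -0.16429321]
tail corners [[0.409, 0.3227, 0.024], [0.3879, 0.2889, 0.024]] w 0.039834262258115656
yaw -31.861880216928263 centre [0.43241909 0.28469119]
fin top [[0.4521, 0.278, 0.082], [0.4504, 0.2569, 0.082], [0.412, 0.2777, 0.082], [0.4154, 0.2993, 0.082]] [0.43249448 0.27797517 0.082     ]
fin side view top edge [[0.4141, 0.2922, 0.082], [0.4502, 0.2715, 0.082]] [0.43216284 0.28183788 0.082     ] -29.812659709055726
```

```bash
cat > go.py <<'E'
import sys
from h import *
from scipy.spatial.transform import Rotation as Ro
LY=np.radians(-6.85); LO=np.array([.5069,-.1642,0])
def tgt(p,yaw):
    """row numbers to put TCP at p, tool down, tool x at yaw(deg)"""
    st=manip.read_state(); q=st["tcp_rot"]; R=Ro.from_quat(np.r_[q[1:],q[0]])
    y=np.radians(yaw); G=Ro.from_matrix(np.c_[[np.cos(y),np.sin(y),0],[np.sin(y),-np.cos(y),0],[0,0,-1]])
    rv=(R.inv()*G).as_rotvec(); d=R.inv().apply(np.array(p)-st["eef_pos"])/.03
    return rv.round(4),d.round(3)
def lane(p): 
    c,s=np.cos(LY),np.sin(LY); return LO+np.array([c*p[0]-s*p[1],s*p[0]+c*p[1],p[2]])
def inlane(P):
    c,s=np.cos(LY),np.sin(LY); d=np.array(P)-LO; return np.array([c*d[0]+s*d[1],-s*d[0]+c*d[1],d[2]])
if __name__=="__main__":
    a=[float(x) for x in sys.argv[2:]]
    p=a[:3] if sys.argv[1]=="w" else lane(a[:3])
    print(tgt(p,a[3]))
    st=manip.read_state(); print(st["time_s"],"tcp lane",inlane(st["eef_pos"]).round(4),"f",st["contact_force"].round(2),"w",st["width"])
E
python3 go.py w .4325 .284 .15 59.5
```

```text
(array([0.    , 0.0005, 0.0975]), array([-6.169,  9.088,  2.704]))
0.3 tcp lane [-0.3291  0.6966  0.231 ] f [ 0.19 -0.04 -0.29] w 0.9959608099336237
```

```bash
python3 -m pendant '[0,0,0.0975,-6.17,9.09,2.7,40,0,0,0.0975,-6.17,9.09,2.7,40,0,0,0.0975,-6.17,9.09,2.7,40,0,0,0.0975,-6.17,9.09,2.7,40,0,0,0.0975,-6.17,9.09,2.7,40]' 40; python3 go.py w .4325 .284 .15 59.5
```

```text
time_s: 0.72
eef_pos: [0.3677, 0.3917, 0.1812]
tcp_rot: [-0.0, 0.868, 0.497, 0.0]
contact_force: [0.8, 0.1, -0.1]
width: 0.47
(array([ 0.0002, -0.0003,  0.0007]), array([-2.   ,  3.681,  1.041]))
0.7167 tcp lane [-0.2045  0.5353  0.1812] f [ 0.8   0.06 -0.15] w 0.46960843232691385
```

```bash
python3 -m pendant '[0,0,0,-2.0,3.68,1.04,40,0,0,0,-2.0,3.68,1.04,40,0,0,0,-2.0,3.68,1.04,40,0,0,0,-2.0,3.68,1.04,40,0,0,0,-2.0,3.68,1.04,40]' ; python3 go.py w .4325 .284 .15 59.5; python3 - <<'E'
from h import *
c=cam("top"); crop(c,140,200,100,90,7,"a.png"); s=cam("side"); crop(s,120,120,130,110,6,"b.png")
E
```

```text
time_s: 1.13
eef_pos: [0.4326, 0.2833, 0.1498]
tcp_rot: [0.0, 0.869, 0.495, -0.001]
contact_force: [0.1, 0.4, -0.3]
width: 0.469
(array([-0.0004,  0.0013, -0.0038]), array([ 0.018, -0.013, -0.008]))
1.1333 tcp lane [-0.1272  0.4355  0.1498] f [ 0.09  0.4  -0.33] w 0.4693390201010805
```

View pics/a.png

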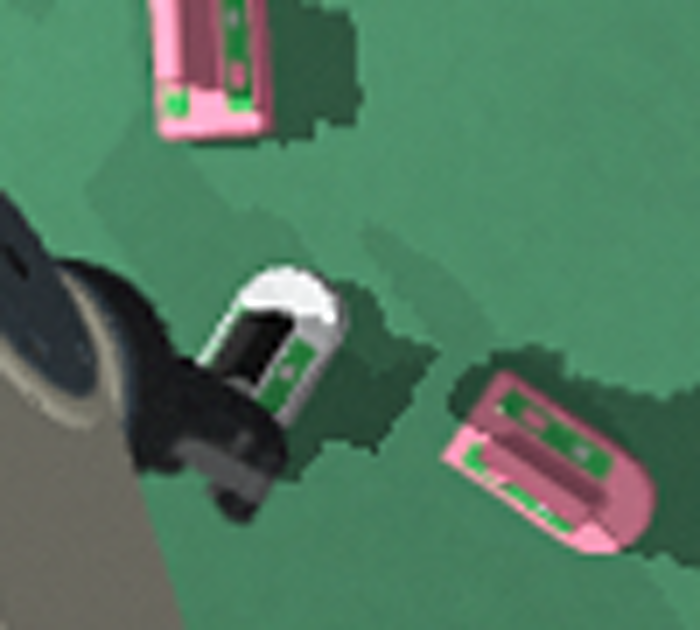

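View pics/b.png

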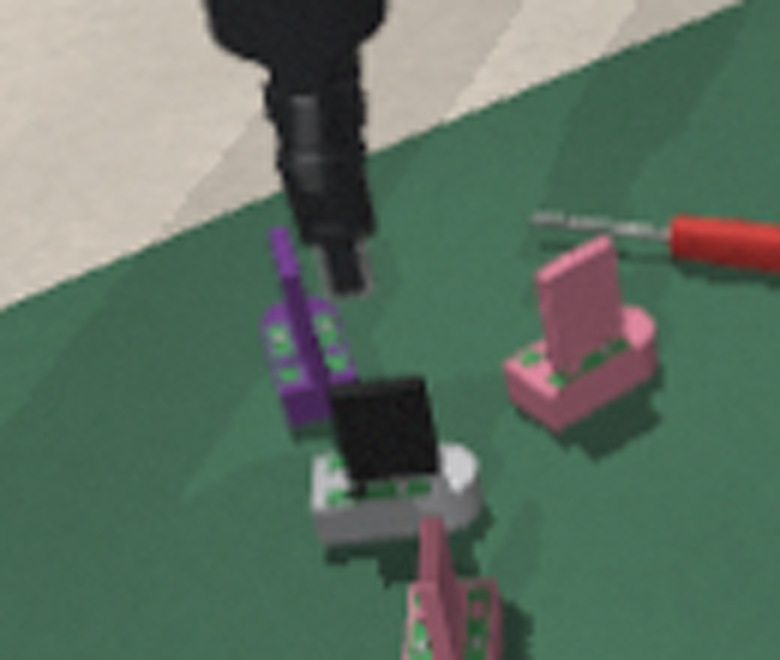

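The gripper stands above the fin with clear space on both sides, and the look-alikes are well away. I'll descend and grip.

```bash
python3 -m pendant '[0,0,0,0,0,1.2,40,0,0,0,0,0,2.4,40,0,0,0,0,0,3.3,40,0,0,0,0,0,3.6,40,0,0,0,0,0,3.6,40]' ; python3 -m pendant '[0,0,0,0,0,0,0,0,0,0,0,0,0,0,0,0,0,0,0,0,0,0,0,0,0,0,0,0,0,0,0,0,0,0,0]' 40;python3 -m pendant '[0,0,0,0,0,0,0,0,0,0,0,0,0,0,0,0,0,0,0,0,0]'; python3 go.py w .4325 .284 .14 59.5;python3 - <<'E'
from h import *
s=cam("side"); crop(s,120,120,130,110,6,"b2.png")
E
```

```text
time_s: 1.65
eef_pos: [0.4301, 0.286, 0.0407]
tcp_rot: [0.0, 0.868, 0.497, -0.002]
contact_force: [-0.0, -0.5, 0.6]
width: 0.471
time_s: 2.07
eef_pos: [0.4325, 0.2861, 0.0435]
tcp_rot: [-0.0, 0.868, 0.496, 0.001]
contact_force: [-1.8, 0.9, 5.0]
width: 0.109
time_s: 2.32
eef_pos: [0.4325, 0.2861, 0.0435]
tcp_rot: [-0.0, 0.868, 0.496, 0.001]
contact_force: [-2.5, 0.5, 8.4]
width: 0.112
(array([ 0.0005, -0.0017, -0.0002]), array([-0.055,  0.038, -3.217]))
2.3167 tcp lane [-0.1276  0.4382  0.0435] f [-2.52  0.52  8.43] w 0.11210390647404618
```

View pics/b2.png

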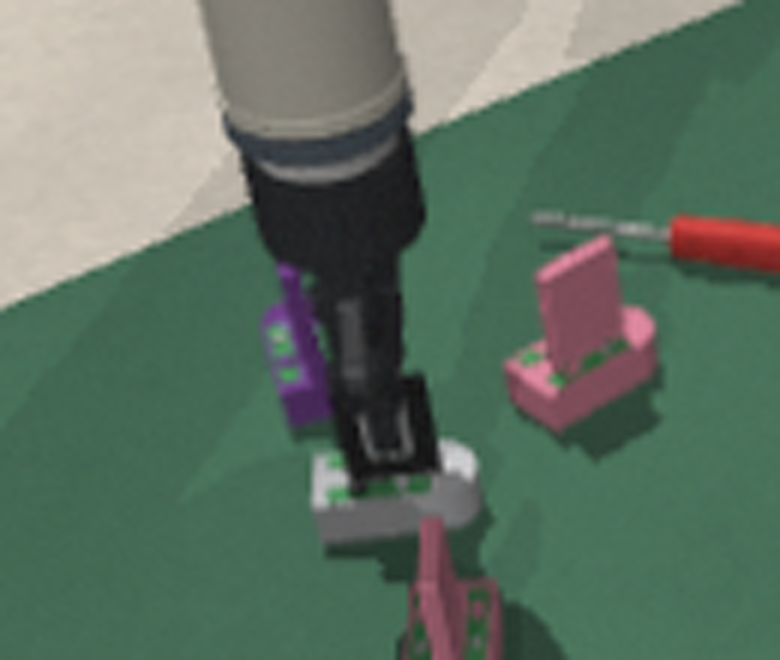

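The fin is gripped between the pads, near its middle, and the opening of about 9.6 mm matches its thickness. Lifting.

```bash
python3 -m pendant '[0,0,0,0,0,-0.5,0,0,0,0,0,0,-1.5,0,0,0,0,0,0,-2.7,0,0,0,0,0,0,-3.9,0,0,0,0,0,0,-3.9,0]' 60; python3 go.py l -.105 0 .15 83.15;python3 - <<'E'
from h import *
s=cam("side"); crop(s,120,100,130,110,6,"b3.png")
E
```

```text
time_s: 2.78
eef_pos: [0.4352, 0.2875, 0.1659]
tcp_rot: [-0.0, 0.868, 0.496, 0.005]
contact_force: [1.8, 1.3, -1.6]
width: 0.111
(array([ 0.0062, -0.0079, -0.413 ]), array([-13.168,   6.498,   0.442]))
2.7833 tcp lane [-0.1251  0.44    0.1659] f [ 1.83  1.3  -1.63] w 0.11108582256715954
```

View pics/b3.png

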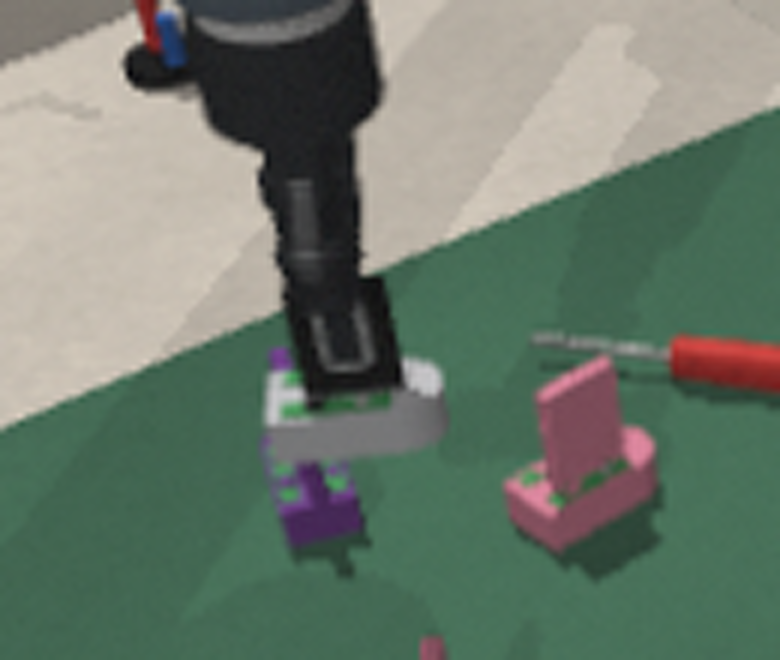

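The cartridge is held level. Carrying it to the mouth.

```bash
python3 -m pendant '[0,0,-0.08,-1,0.5,0,0,0,0,-0.16,-2.2,1.1,0,0,0,0,-0.24,-3.4,1.7,0,0,0,0,-0.32,-4.6,2.3,0,0,0,0,-0.41,-5.8,2.9,0,0]'; python3 go.py l -.105 0 .15 83.15
```

```text
time_s: 3.25
eef_pos: [0.4171, 0.0897, 0.1583]
tcp_rot: [-0.0, 0.747, 0.664, -0.001]
contact_force: [0.7, -0.6, -1.9]
width: 0.109
(array([-0.0014,  0.0006,  0.0018]), array([-8.047,  0.466,  0.282]))
3.25 tcp lane [-0.1194  0.2414  0.1583] f [ 0.69 -0.65 -1.86] w 0.10924375824888514
```

```bash
python3 -m pendant '[0,0,0,-1.3,0.1,0.1,0,0,0,0,-2.6,0.2,0.2,0,0,0,0,-3.9,0.3,0.28,0,0,0,0,-5.2,0.4,0.28,0,0,0,0,-6.2,0.47,0.28,0]';python3 -m pendant '[0,0,0,-0.9,0,0,0,0,0,0,-1.6,0,0,0,0,0,0,-1.85,0,0,0,0,0,0,-1.85,0,0,0]'; python3 go.py l -.105 0 .1 83.15
```

```text
time_s: 3.67
eef_pos: [0.4084, -0.0972, 0.15]
tcp_rot: [-0.0, 0.749, 0.662, -0.001]
contact_force: [0.6, 0.7, -1.6]
width: 0.107
time_s: 4.0
eef_pos: [0.4023, -0.151, 0.1502]
tcp_rot: [-0.001, 0.75, 0.662, -0.0]
contact_force: [-0.1, -0.2, -1.8]
width: 0.111
(array([-0.0013, -0.0002, -0.0053]), array([-0.021,  0.017,  1.672]))
4.0 tcp lane [-0.1054  0.0006  0.1502] f [-0.15 -0.24 -1.77] w 0.11112034636455694
```

Now lower to about 30 mm above the final height and compare against the lane in the pictures.

```bash
python3 -m pendant '[0,0,0,0,0,0.8,0,0,0,0,0,0,1.6,0,0,0,0,0,0,2.3,0,0,0,0,0,0,2.3,0]'; python3 go.py l -.105 0 .06 83.15;python3 - <<'E'
from h import *
c=cam("top"); crop(c,290,130,100,160,4,"d1.png"); s=cam("side"); crop(s,230,200,170,130,4,"d2.png")
E
```

```text
time_s: 4.33
eef_pos: [0.4004, -0.1478, 0.0787]
tcp_rot: [-0.003, 0.749, 0.663, -0.001]
contact_force: [-1.1, 0.3, -1.3]
width: 0.112
(array([-0.0063, -0.0018, -0.0021]), array([-0.121,  0.092,  0.623]))
4.3333 tcp lane [-0.1076  0.0036  0.0787] f [-1.07  0.34 -1.32] w 0.11168478005157642
```

View pics/d1.png

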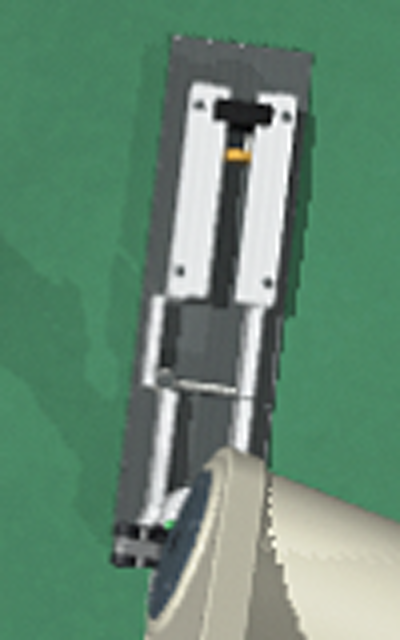

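View pics/d2.png

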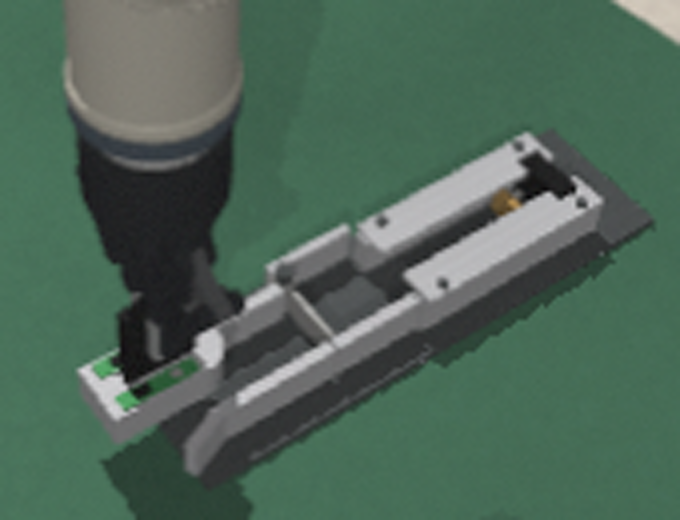

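```bash
python3 -m pendant '[0,0,0,0,0,0,0,0,0,0,0,0,0,0,0,0,0,0,0,0,0]'; python3 go.py l -.105 0 .06 83.15;python3 - <<'E'
from h import *
from go import *
s=cam("side"); crop(s,240,255,70,60,10,"d3.png"); crop(s,270,250,100,70,8,"d3b.png")
E
```

```text
time_s: 4.68
eef_pos: [0.4039, -0.15, 0.083]
tcp_rot: [0.001, 0.749, 0.663, 0.0]
contact_force: [-0.1, -0.6, -2.4]
width: 0.108
(array([ 0.002 ,  0.0005, -0.0025]), array([-0.06 , -0.038,  0.767]))
4.6833 tcp lane [-0.1039  0.0018  0.083 ] f [-0.13 -0.6  -2.4 ] w 0.10755176247625205
```

View pics/d3.png

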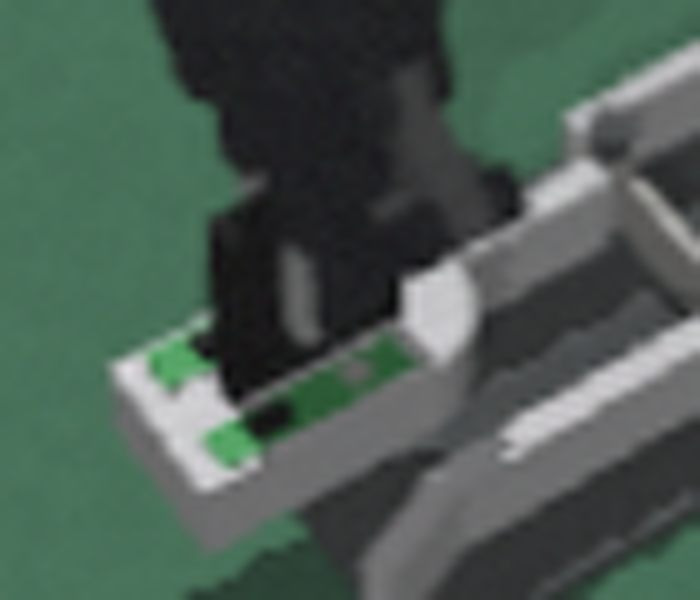

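```bash
python3 - <<'E'
from h import *
from go import *
s=cam("side")
off=lambda cr,x,y,sc:np.array([[x+(a+.5)/sc-.5,y+(b+.5)/sc-.5] for a,b in cr])
P=plane(s,off([(110,368),(205,493),(425,378),(480,315)],240,255,10),.0635)
Q=np.array([inlane(p) for p in P]);print(Q.round(4))
d=(Q[2]-Q[1]);print(np.degrees(np.arctan2(d[1],d[0])));print("tail mid",(Q[0]+Q[1])/2)
# wall inner/outer edges at z .033: right wall top edges near (505,460 outer?) 
W=plane(s,off([(505,435),(505,460),(700,318),(700,350)],240,255,10),.033); print(np.array([inlane(p) for p in W]).round(4))
E
```

```text
[[-0.1447  0.0201  0.0635]
 [-0.144  -0.0192  0.0635]
 [-0.0878 -0.0206  0.0635]
 [-0.0681 -0.0132  0.0635]]
-1.3499626857725295
tail mid [-0.14432402  0.00041176  0.0635    ]
[[-0.0694 -0.0261  0.033 ]
 [-0.0732 -0.0316  0.033 ]
 [-0.013  -0.0245  0.033 ]
 [-0.0184 -0.0318  0.033 ]]
```

```bash
python3 -m pendant '[0,0,0,-0.03,0,0.3,0,0,0,0,-0.03,0,0.6,0,0,0,0,-0.03,0,0.8,0,0,0,0,-0.03,0,0.9,0,0,0,0,-0.03,0,0.9,0]';python3 -m pendant '[0,0,0,0,0,0.1,0,0,0,0,0,0,0.15,0,0,0,0,0,0,0.15,0]'; python3 go.py l -.06 0 .05 83.15;python3 - <<'E'
from h import *
from go import *
s=cam("side"); crop(s,240,235,110,80,7,"d4.png")
E
```

```text
time_s: 5.2
eef_pos: [0.4021, -0.1505, 0.0538]
tcp_rot: [-0.001, 0.749, 0.663, -0.001]
contact_force: [-0.4, 0.2, -2.2]
width: 0.111
time_s: 5.45
eef_pos: [0.4029, -0.1508, 0.0502]
tcp_rot: [-0.0, 0.749, 0.663, -0.0]
contact_force: [0.9, -0.1, -1.8]
width: 0.112
(array([-0.0003, -0.0001, -0.0027]), array([-0.026,  1.496,  0.007]))
5.45 tcp lane [-0.1049  0.0009  0.0502] f [ 0.95 -0.08 -1.83] w 0.11157690946372531
```

View pics/d4.png

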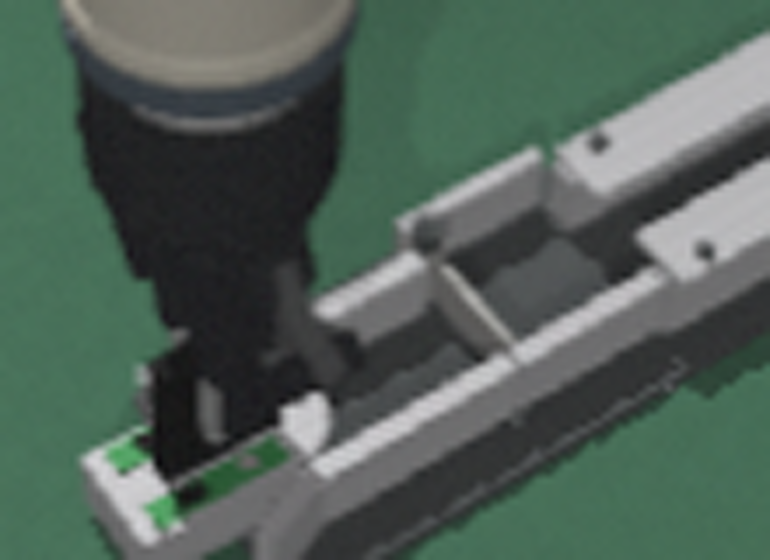

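The nose sits in the flare between the walls. Sliding forward gently along tool y, towards the trough.

```bash
python3 -m pendant '[0,0,0,0,0.2,0,0,0,0,0,0,0.4,0,0,0,0,0,0,0.6,0,0,0,0,0,0,0.8,0,0,0,0,0,0,0.8,0,0]';python3 -m pendant '[0,0,0,0,0.2,0,0,0,0,0,0,0.4,0,0,0,0,0,0,0.6,0,0,0,0,0,0,0.6,0,0]'; python3 go.py l -.03 0 .0495 83.15; python3 - <<'E'
from h import *
s=cam("side"); crop(s,240,235,110,80,7,"d5.png")
E
```

```text
time_s: 5.92
eef_pos: [0.4289, -0.1542, 0.0508]
tcp_rot: [0.001, 0.749, 0.663, 0.001]
contact_force: [-0.1, 0.2, -2.2]
width: 0.106
time_s: 6.25
eef_pos: [0.4464, -0.1563, 0.0507]
tcp_rot: [0.001, 0.749, 0.663, 0.0]
contact_force: [-0.0, -0.2, -1.6]
width: 0.108
(array([ 0.0017,  0.0003, -0.0026]), array([-0.017,  1.032,  0.041]))
6.25 tcp lane [-0.061   0.0006  0.0507] f [-0.04 -0.18 -1.63] w 0.10751387064335416
```

View pics/d5.png

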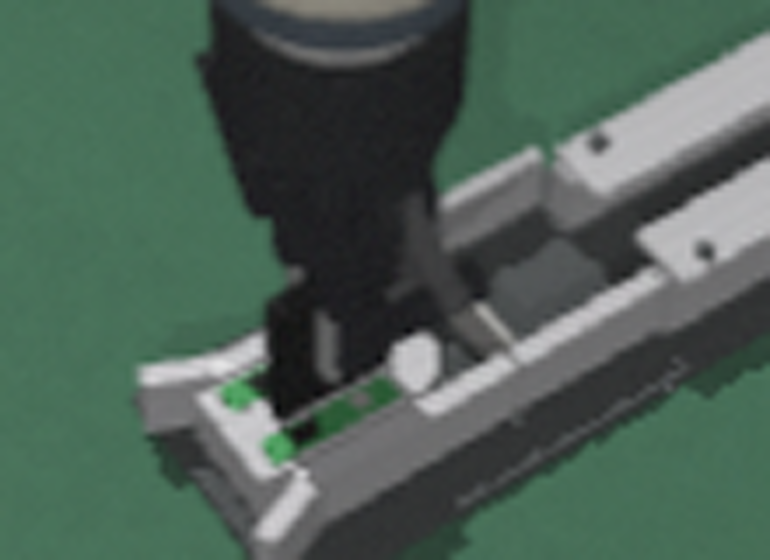

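```bash
python3 -m pendant '[0,0,0,-0.02,0.15,0.02,0,0,0,0,-0.02,0.3,0.02,0,0,0,0,-0.02,0.45,0.02,0,0,0,0,-0.02,0.6,0.02,0,0,0,0,-0.02,0.75,0.02,0]';python3 -m pendant '[0,0,0,0,0.15,0,0,0,0,0,0,0.3,0,0,0,0,0,0,0.45,0,0,0,0,0,0,0.6,0,0,0,0,0,0,0.75,0,0]'; python3 go.py l 0 0 .05 83.15
```

```text
time_s: 6.72
eef_pos: [0.4674, -0.1594, 0.0499]
tcp_rot: [-0.0, 0.749, 0.663, -0.0]
contact_force: [-0.8, -0.5, -1.7]
width: 0.108
time_s: 7.13
eef_pos: [0.4892, -0.1621, 0.0497]
tcp_rot: [-0.0, 0.749, 0.663, -0.0]
contact_force: [-4.0, -1.6, -0.6]
width: 0.108
(array([-0.001 ,  0.    , -0.0026]), array([ 0.001,  0.596, -0.01 ]))
7.1333 tcp lane [-0.0179  0.      0.0497] f [-4.04 -1.61 -0.56] w 0.10758615806454275
```

```bash
python3 -m pendant '[0,0,0,0,0.15,0,0,0,0,0,0,0.3,0,0,0,0,0,0,0.45,0,0,0,0,0,0,0.6,0,0,0,0,0,0,0.75,0,0]'; python3 go.py l 0.05 0 .05 83.15; python3 - <<'E'
from h import *
s=cam("side"); crop(s,240,215,150,100,5,"d6.png")
c=cam("top"); crop(c,300,130,90,140,4,"d6t.png")
E
```

```text
time_s: 7.55
eef_pos: [0.5124, -0.165, 0.0499]
tcp_rot: [0.0, 0.749, 0.663, 0.0]
contact_force: [-1.8, -1.8, -2.1]
width: 0.108
(array([ 0.0006,  0.0002, -0.0028]), array([ 9.000e-03,  1.483e+00, -1.000e-03]))
7.55 tcp lane [ 0.0055 -0.0001  0.0499] f [-1.84 -1.75 -2.14] w 0.10816616156563968
```

View pics/d6.png

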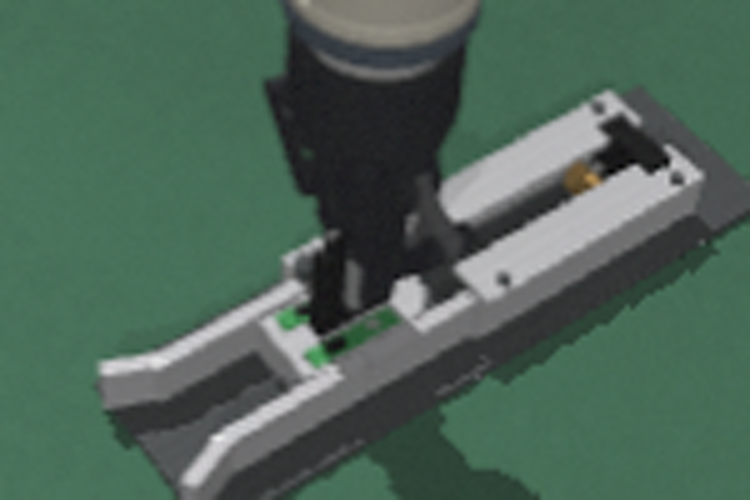

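View pics/d6t.png

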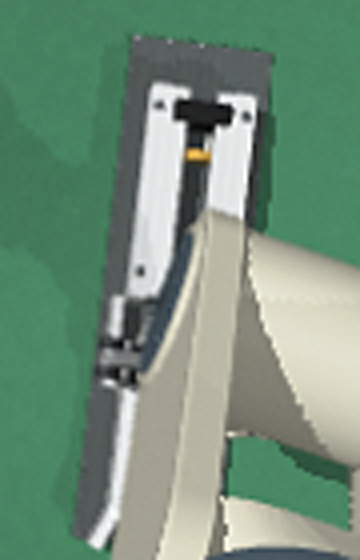

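The cartridge is under the gate line with the gate swung inward by its side. Next I'll estimate the shoe position from the brass patch and keep going slowly.

```bash
python3 -m pendant '[0,0,0,0,0.15,0,0,0,0,0,0,0.3,0,0,0,0,0,0,0.45,0,0,0,0,0,0,0.6,0,0,0,0,0,0,0.75,0,0]'; python3 -m pendant '[0,0,0,0,0.15,0,0,0,0,0,0,0.3,0,0,0,0,0,0,0.45,0,0,0,0,0,0,0.6,0,0,0,0,0,0,0.75,0,0]';python3 go.py l 0.05 0 .05 83.15; python3 - <<'E'
from h import *
from go import *
for n in("top","side"):
    c=cam(n); h=cv2.cvtColor(c["frame"],cv2.COLOR_RGB2HSV)
    m=(h[:,:,0]>10)&(h[:,:,0]<28)&(h[:,:,1]>120)&(h[:,:,2]>90)
    m[:120]=0; m[:, :310]=0; m[300:]=0
    v,u=np.nonzero(m); print(n,len(u),u.min(),u.max(),v.min(),v.max())
    P=plane(c,np.c_[u,v],.025); Q=np.array([inlane(p) for p in P]); print(Q.min(0),Q.max(0))
s=cam("side"); crop(s,240,215,150,100,5,"d7.png")
E
```

```text
time_s: 8.07
eef_pos: [0.5346, -0.1676, 0.0499]
tcp_rot: [0.0, 0.749, 0.663, 0.0]
contact_force: [-1.1, -0.8, -2.5]
width: 0.107
time_s: 8.48
eef_pos: [0.5567, -0.1703, 0.0498]
tcp_rot: [0.0, 0.749, 0.663, -0.0]
contact_force: [-1.3, -2.2, -1.7]
width: 0.11
(array([-0.    ,  0.    , -0.0026]), array([ 0.004, -0.006, -0.005]))
8.4833 tcp lane [ 0.0502 -0.0001  0.0498] f [-1.31 -2.24 -1.71] w 0.10954448232126225Traceback (most recent call last):
  File "<stdin>", line 7, in <module>
    return umr_minimum(a, axis, None, out, keepdims, initial, where)
ValueError: zero-size array to reduction operation minimum which has no identity
```

```bash
python3 - <<'E'
from h import *
from go import *
c=cam("side")
crop(c,240,215,150,100,5,"d7.png")
import cv2
t=cv2.imread("pics/top0.png");s=cv2.imread("pics/side0.png")
ct=cam("top")
for n,cc,im in(("top",ct,t),("side",c,s)):
    h=cv2.cvtColor(im,cv2.COLOR_BGR2HSV)
    m=(h[:,:,0]>10)&(h[:,:,0]<28)&(h[:,:,1]>100)&(h[:,:,2]>90)
    m[:120]=0; m[:, :310]=0; m[300:]=0; m[:,400:]=0
    v,u=np.nonzero(m); print(n,len(u),u.min(),u.max(),v.min(),v.max())
    for z in(.02,.03): Q=np.array([inlane(p) for p in plane(cc,np.c_[u,v],z)]); print(z,Q.min(0).round(4),Q.max(0).round(4))
E
```

```text
top 18 346 352 167 169
0.02 [ 0.1599 -0.01    0.02  ] [0.167  0.0069 0.02  ]
0.03 [ 0.158  -0.0084  0.03  ] [0.165  0.0084 0.03  ]
side 45 313 395 135 251
0.02 [0.1533 0.0007 0.02  ] [0.445  0.5104 0.02  ]
0.03 [ 0.1464 -0.005   0.03  ] [0.4343 0.498  0.03  ]
```

View pics/d7.png

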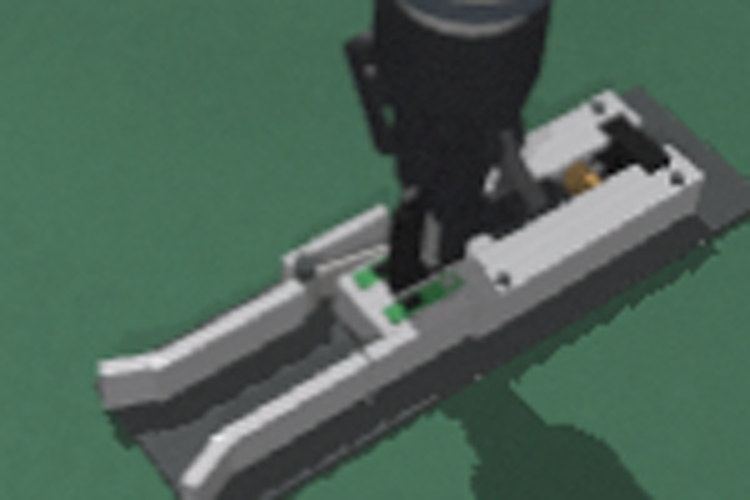

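The gate (cream flap near (350,260) in the crop) lies wide open along the cartridge's flank. Moving on to about x = 95 mm, then slowly to the shoe, which I estimate makes contact at centre ≈ 113–120 mm.

```bash
python3 -m pendant '[0,0,0,0,0.15,0,0,0,0,0,0,0.3,0,0,0,0,0,0,0.45,0,0,0,0,0,0,0.6,0,0,0,0,0,0,0.75,0,0]'; python3 -m pendant '[0,0,0,0,0.15,0,0,0,0,0,0,0.3,0,0,0,0,0,0,0.45,0,0,0,0,0,0,0.6,0,0,0,0,0,0,0.75,0,0]';python3 go.py l 0.105 0 .05 83.15; python3 - <<'E'
from h import *
s=cam("side"); crop(s,240,215,150,100,5,"d8.png")
E
```

```text
time_s: 9.05
eef_pos: [0.5791, -0.1731, 0.0498]
tcp_rot: [0.0, 0.749, 0.663, -0.0]
contact_force: [-1.3, -0.9, -2.5]
width: 0.111
time_s: 9.47
eef_pos: [0.6016, -0.1756, 0.0499]
tcp_rot: [0.0, 0.749, 0.662, 0.0]
contact_force: [0.5, -0.1, -1.8]
width: 0.11
(array([ 0.0003, -0.0003, -0.003 ]), array([ 0.003,  0.322, -0.004]))
9.4667 tcp lane [ 0.0953 -0.0001  0.0499] f [ 0.48 -0.1  -1.79] w 0.11004126072847675
```

View pics/d8.png

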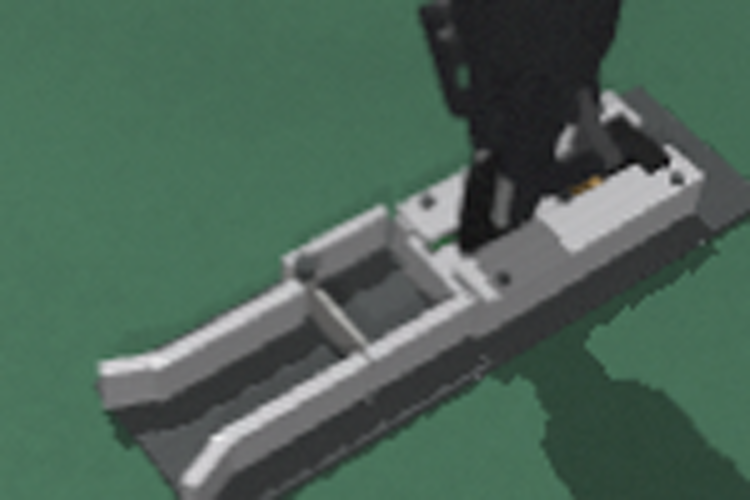

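The gate has swung shut behind the tail (flap straight across at crop (340,320)). Approaching the shoe at 1.5 mm per row.

```bash
python3 -m pendant '[0,0,0,0,0.05,0,0,0,0,0,0,0.1,0,0,0,0,0,0,0.15,0,0,0,0,0,0,0.2,0,0,0,0,0,0,0.25,0,0]'; python3 -m pendant '[0,0,0,0,0.05,0,0,0,0,0,0,0.1,0,0,0,0,0,0,0.15,0,0,0,0,0,0,0.2,0,0]';python3 go.py l 0.115 0 .05 83.15
```

```text
time_s: 9.93
eef_pos: [0.6084, -0.1767, 0.0499]
tcp_rot: [-0.0, 0.749, 0.663, 0.0]
contact_force: [-0.5, 0.3, -2.5]
width: 0.107
time_s: 10.27
eef_pos: [0.6144, -0.1774, 0.0498]
tcp_rot: [-0.0, 0.749, 0.663, -0.0]
contact_force: [-0.5, -0.5, -1.9]
width: 0.109
(array([-0.    , -0.    , -0.0027]), array([ 0.01 ,  0.221, -0.005]))
10.2667 tcp lane [ 0.1084 -0.0003  0.0498] f [-0.48 -0.53 -1.9 ] w 0.10939103810142847
```

```bash
python3 -m pendant '[0,0,0,0,0.04,0,0,0,0,0,0,0.08,0,0,0,0,0,0,0.12,0,0]';python3 go.py l 0.115 0 .05 83.15
```

```text
time_s: 10.52
eef_pos: [0.618, -0.1779, 0.0499]
tcp_rot: [-0.0, 0.749, 0.663, -0.0]
contact_force: [0.8, -0.9, -1.4]
width: 0.11
(array([-0.    ,  0.    , -0.0027]), array([ 0.011,  0.102, -0.005]))
10.5167 tcp lane [ 0.1119 -0.0003  0.0499] f [ 0.84 -0.93 -1.44] w 0.11001853626095405
```

```bash
python3 -m pendant '[0,0,0,0,0.04,0,0,0,0,0,0,0.08,0,0,0,0,0,0,0.12,0,0]'; python3 -m pendant '[0,0,0,0,0.04,0,0,0,0,0,0,0.08,0,0]' |grep -E "eef|contact"; python3 -m pendant '[0,0,0,0,0.04,0,0,0,0,0,0,0.08,0,0]'|grep -E "eef|contact"
```

```text
time_s: 10.77
eef_pos: [0.6216, -0.1783, 0.0498]
tcp_rot: [-0.0, 0.749, 0.663, -0.0]
contact_force: [-0.6, 0.2, -2.1]
width: 0.108
eef_pos: [0.624, -0.1786, 0.0499]
contact_force: [0.5, -0.8, -2.4]
eef_pos: [0.6255, -0.1788, 0.0497]
contact_force: [-7.2, -0.3, 4.7]
```

Contact was felt at about TCP lane x ≈ 119 mm. Continuing in small steps, reading the force each time.

```bash
for i in 1 ; do python3 -m pendant '[0,0,0,0,0.03,0,0,0,0,0,0,0.06,0,0]'|grep -E "eef|contact"; python3 go.py l 0.126 0 .05 83.15; done; python3 -m pendant '[0,0,0,0,0.03,0,0,0,0,0,0,0.06,0,0]'|grep -E "eef|contact"; python3 go.py l 0.126 0 .05 83.15
```

```text
eef_pos: [0.6265, -0.1789, 0.0498]
contact_force: [-6.5, 0.6, 4.3]
(array([-0.0033, -0.0002, -0.0027]), array([ 0.011,  0.184, -0.007]))
11.2667 tcp lane [ 0.1205 -0.0003  0.0498] f [-6.52  0.61  4.32] w 0.10918166333570942
eef_pos: [0.6281, -0.1791, 0.0498]
contact_force: [-8.3, 0.8, 3.8]
(array([-0.0036, -0.0003, -0.0026]), array([ 0.01 ,  0.13 , -0.006]))
11.4333 tcp lane [ 0.1221 -0.0003  0.0498] f [-8.25  0.84  3.77] w 0.10570002001086738
```

```bash
python3 -m pendant '[0,0,0,0,0.03,0,0,0,0,0,0,0.06,0,0]'|grep -E "eef|contact"; python3 -m pendant '[0,0,0,0,0.03,0,0]'|grep -E "eef|contact"; python3 -m pendant '[0,0,0,0,0.03,0,0]'|grep -E "eef|contact";  python3 go.py l 0.126 0 .05 83.15
```

```text
eef_pos: [0.6298, -0.1792, 0.0498]
contact_force: [-7.0, 0.6, 5.9]
eef_pos: [0.6306, -0.1794, 0.0498]
contact_force: [-8.2, 1.2, 5.3]
eef_pos: [0.6314, -0.1794, 0.0498]
contact_force: [-8.0, 1.3, 5.7]
(array([-0.0042, -0.0004, -0.0027]), array([ 0.009,  0.02 , -0.007]))
11.7667 tcp lane [ 0.1254 -0.0003  0.0498] f [-7.97  1.29  5.68] w 0.10556082850602551
```

```bash
python3 -m pendant '[0,0,0,0,0.02,0,0]'|grep -E "eef|contact"; python3 -m pendant '[0,0,0,0,0.02,0,0]'|grep -E "eef|contact"
```

```text
eef_pos: [0.632, -0.1795, 0.0498]
contact_force: [-7.4, 1.6, 6.1]
eef_pos: [0.6325, -0.1796, 0.0499]
contact_force: [-8.6, 0.8, 5.8]
```

```bash
python3 -m pendant '[0,0,0,0,0.02,0,0]'|grep -E "eef|contact"
```

```text
eef_pos: [0.6331, -0.1796, 0.0499]
contact_force: [-9.9, 2.2, 5.2]
```

```bash
python3 -m pendant '[0,0,0,0,0.015,0,0]'|grep -E "eef|contact"
```

```text
eef_pos: [0.6335, -0.1797, 0.0498]
contact_force: [-9.1, 1.4, 5.9]
```

```bash
python3 -m pendant '[0,0,0,0,0.015,0,0]'|grep -E "eef|contact"
```

```text
eef_pos: [0.6337, -0.1797, 0.0499]
contact_force: [-11.7, 2.1, 9.2]
```

```bash
python3 -m pendant '[0,0,0,0,0.015,0,0]'|grep -E "eef|contact"
```

```text
eef_pos: [0.6337, -0.1797, 0.0499]
contact_force: [-12.2, 1.6, 10.2]
```

```bash
python3 -m pendant '[0,0,0,0,0.015,0,0]'|grep -E "eef|contact"; python3 go.py l 0.126 0 .05 83.15
```

```text
eef_pos: [0.6338, -0.1797, 0.0499]
contact_force: [-13.7, 2.2, 11.4]
(array([-0.0066, -0.0005, -0.0026]), array([ 0.009, -0.062, -0.002]))
12.35 tcp lane [ 0.1279 -0.0003  0.0499] f [-13.7    2.22  11.43] w 0.10991767601264471
```

The shoe is on its stop: the TCP no longer advances at x ≈ 127.9 mm and the force is climbing. Raise to about 15–16 N and hold for over a second.

```bash
python3 -m pendant '[0,0,0,0,0.02,0,0]'|grep -E "eef|contact"; python3 -m pendant '[0,0,0,0,0,0,0,0,0,0,0,0,0,0]'|grep -E "eef|contact"
```

```text
eef_pos: [0.6339, -0.1797, 0.0499]
contact_force: [-16.1, 1.4, 15.2]
eef_pos: [0.6338, -0.1797, 0.0499]
contact_force: [-14.3, 0.5, 12.2]
```

```bash
python3 -m pendant '[0,0,0,0,0.007,0,0,0,0,0,0,0.007,0,0,0,0,0,0,0.007,0,0,0,0,0,0,0.007,0,0,0,0,0,0,0.007,0,0]'|grep contact; python3 -m pendant '[0,0,0,0,0,0,0,0,0,0,0,0,0,0,0,0,0,0,0,0,0,0,0,0,0,0,0,0,0,0,0,0,0,0,0]'|grep contact; python3 -m pendant '[0,0,0,0,0,0,0,0,0,0,0,0,0,0,0,0,0,0,0,0,0,0,0,0,0,0,0,0,0,0,0,0,0,0,0]'|grep contact
python3 - <<'E'
from h import *
s=cam("side"); crop(s,240,195,150,120,5,"e1.png")
E
```

```text
contact_force: [-16.5, 1.5, 13.6]
contact_force: [-15.1, 2.6, 13.7]
contact_force: [-15.0, 1.8, 13.4]
```

View pics/e1.png

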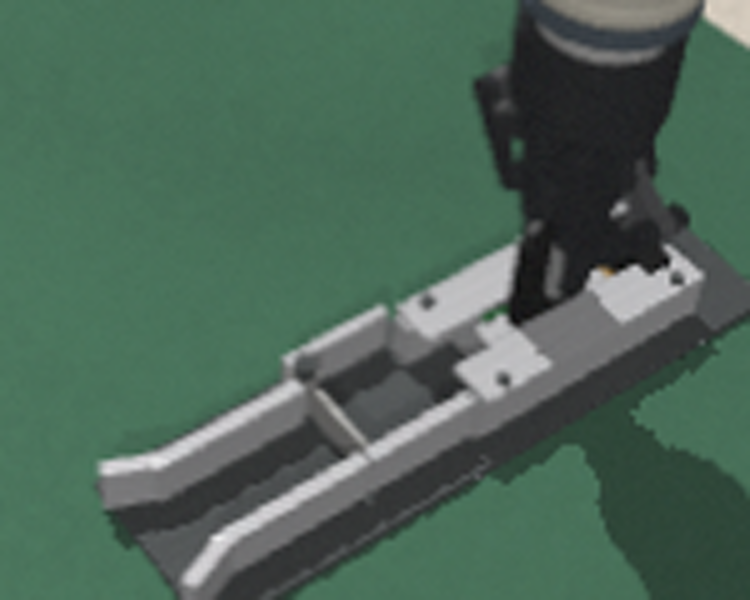

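Held steady at about 15 N with the gate shut. Unload the push first, then open.

```bash
python3 -m pendant '[0,0,0,0,-0.04,-0.02,0,0,0,0,0,-0.08,-0.04,0,0,0,0,0,-0.08,-0.04,0]'; python3 go.py l 0.128 0 .05 83.15
```

```text
time_s: 14.15
eef_pos: [0.6336, -0.1797, 0.0505]
tcp_rot: [-0.001, 0.749, 0.663, -0.001]
contact_force: [-6.5, 0.1, -0.6]
width: 0.108
(array([-0.0034, -0.0004, -0.0028]), array([0.008, 0.011, 0.018]))
14.15 tcp lane [ 0.1277 -0.0002  0.0505] f [-6.46  0.15 -0.56] w 0.10791433023567826
```

```bash
python3 -m pendant '[0,0,0,0,-0.04,0.015,0,0,0,0,0,-0.04,0.015,0]'; python3 -m pendant '[0,0,0,0,0,0,15,0,0,0,0,0,0,20,0,0,0,0,0,0,25,0,0,0,0,0,0,30,0,0,0,0,0,0,30]'; python3 -m pendant '[0,0,0,0,0,0,30,0,0,0,0,0,-0.3,30,0,0,0,0,0,-0.8,30,0,0,0,0,0,-1.6,30,0,0,0,0,0,-2.4,30]';python3 -m pendant '[0,0,0,0,0,-1,30,0,0,0,0,0,-2,30,0,0,0,0,0,-3,30,0,0,0,0,0,-3,30]'
python3 - <<'E'
from h import *
s=cam("side"); crop(s,240,195,150,120,5,"f1.png")
c=cam("top"); crop(c,300,120,90,150,4,"f1t.png")
E
```

```text
time_s: 14.32
eef_pos: [0.6335, -0.1797, 0.0503]
tcp_rot: [-0.001, 0.749, 0.663, -0.0]
contact_force: [-4.6, 0.1, -1.8]
width: 0.11
time_s: 14.73
eef_pos: [0.6348, -0.1799, 0.0509]
tcp_rot: [0.0, 0.749, 0.663, 0.0]
contact_force: [0.0, -1.2, 0.2]
width: 0.35
time_s: 15.15
eef_pos: [0.6337, -0.1797, 0.1234]
tcp_rot: [-0.001, 0.749, 0.663, -0.0]
contact_force: [0.5, -0.8, -0.0]
width: 0.354
time_s: 15.48
eef_pos: [0.6374, -0.1808, 0.2202]
tcp_rot: [0.004, 0.749, 0.663, 0.003]
contact_force: [1.0, 0.1, 0.9]
width: 0.352
```

View pics/f1.png

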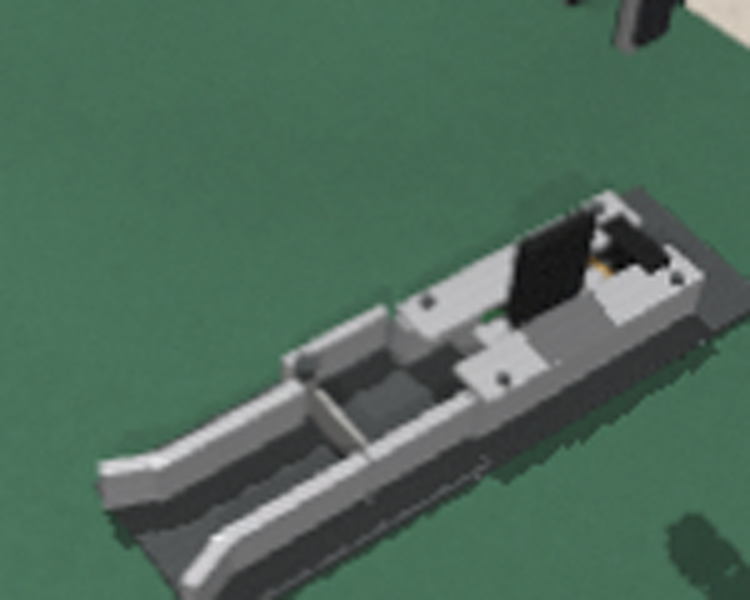

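View pics/f1t.png

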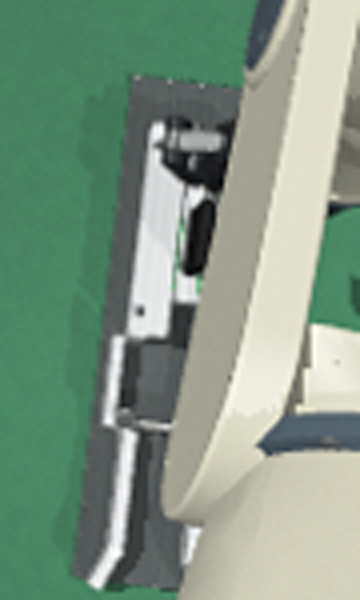

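The side view shows the fin upright in the slot (crop (550,265)), the gate straight across (340,420) and the gripper clear above. One numeric check, then I hand in.

```bash
python3 -m pendant '[0,0,0,0,0,0,30,0,0,0,0,0,0,30,0,0,0,0,0,0,30]'|grep -E "time|eef|contact"; python3 - <<'E'
from h import *
from go import *
s=cam("side")
off=lambda cr,x,y,sc:np.array([[x+(a+.5)/sc-.5,y+(b+.5)/sc-.5] for a,b in cr])
Q=[inlane(p) for p in plane(s,off([(522,240),(595,208)],240,195,5),.088)]
print(np.round(Q,4),np.mean(Q,0))
a=cv2.imread("pics/side0.png").astype(int); b=s["frame"][:,:,::-1].astype(int)
d=np.abs(a-b).sum(2)
for n,(x,y) in dict(flux=(282,173),spool=(357,358),driver=(235,160)).items(): print(n,d[y-12:y+12,x-15:x+15].mean().round(2))
E
```

```text
time_s: 15.83
eef_pos: [0.6334, -0.1796, 0.2112]
contact_force: [-0.1, -0.0, -0.3]
[[ 0.1062  0.0021  0.088 ]
 [ 0.1499 -0.0016  0.088 ]] [0.12804174 0.00025201 0.088     ]
flux 6.61
spool 7.46
driver 7.54
```

Fin centre is at lane x ≈ 128 mm, y ≈ 0, and the bystanders are unchanged.

```bash
python3 -c "
from cell import manip
print(manip.close_job())"
```

```text
the job is handed in; nothing more can be done
None
```

The cartridge is in the lane past the shut gate, pressed against the contact shoe, and I have handed the job in. It took about 16 s of the 67 s allowed, and no verdict was reported.

**What I did:** I picked the cartridge up by its fin and set it in at the flared mouth. I then slid it through the gate, where the wrist read about 4 N at most. I felt the shoe at a cartridge centre of about 119 mm and pushed it in until it stopped moving at about 128 mm. I held about 15 N for a little over a second (wrist readings 14.3 to 16.5 N), eased off, opened the fingers and lifted clear.

**Last checks:**
- **Cartridge:** the side view shows the fin upright. Its centre measures 128 mm along the lane and within 1 mm of the centre line.
- **Gate:** it looks shut, straight across the lane.
- **Robot:** the gripper is clear, with the wrist force near zero.
- **Bystanders:** the bottle, spool and screwdriver look unchanged in the side picture, compared by pixel difference only.

**Not measured directly:**
- **Shoe travel:** I inferred about 8 mm from where contact began and where motion stopped.
- **Force on the shoe:** it was somewhat lower than the wrist reading because of floor friction.
- **Top view:** the arm hid most of the lane, so the final position rests on the side view. It agrees with the last gripper position of about 128 mm.

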